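Test the piston dispensers and reject the sticking one

TASK

One of the two piston dispensers in the wooden carrier has a sticking plunger: find out which by pressing, and where you feel the resistance rise, stop well before half its stroke and stand that dispenser upright in the cardboard reject box with its plunger left out. Lift the sound one out by its knob, stand it on the rubber pad and press its plunger fully home there, then take it by its cylinder and stand it upright in the shallow steel tray. Set both down rather than dropping them, and leave the other things on the bench where they are.

Things in the scene. Friction and masses are not known exactly. Their poses are not given: they have to be found in the camera images.
- dispenser_1_mid (a point): centre (half-way up, on the axis) of one of two outwardly identical piston dispensers: an aluminium cylinder 56 mm in diameter and 90 mm high, about 0.3 kg, z axis up. It starts standing in a pocket of the wooden carrier. A black plunger knob stands out of its top. Which pocket holds the sticking one changes from start to start and cannot be seen: it has to be felt by pressing
- plunger_1_top (a point): centre of the flat top of that dispenser's plunger knob: an upright black cylinder 34 mm in diameter on the dispenser's axis. Fully out it stands 31.5 mm above the aluminium rim (its top is 76.5 mm above the dispenser's centre); fully home its top is practically flush, 1.5 mm above the rim, and it can no longer be gripped. The dispenser can be lifted and carried by the knob while it is out, or by its cylinder once the cylinder is free at the sides
- plunger_1 (a joint): how far that plunger is pressed in, m: 0 fully out (as at the start), 0.030 fully home. A sound plunger slides all the way under a steady 3 to 4 N and stays where it is left. A sticking one meets resistance that rises from 3 N by 1 N for every mm, right from the top (about 11 N at 8 mm), and springs back out to within 3 mm when let go; it is not to be pressed further than half its stroke (15 mm)
- dispenser_2_mid (a point): centre (half-way up, on the axis) of one of two outwardly identical piston dispensers: an aluminium cylinder 56 mm in diameter and 90 mm high, about 0.3 kg, z axis up. It starts standing in a pocket of the wooden carrier. A black plunger knob stands out of its top. Which pocket holds the sticking one changes from start to start and cannot be seen: it has to be felt by pressing
- plunger_2_top (a point): centre of the flat top of that dispenser's plunger knob: an upright black cylinder 34 mm in diameter on the dispenser's axis. Fully out it stands 31.5 mm above the aluminium rim (its top is 76.5 mm above the dispenser's centre); fully home its top is practically flush, 1.5 mm above the rim, and it can no longer be gripped. The dispenser can be lifted and carried by the knob while it is out, or by its cylinder once the cylinder is free at the sides
- plunger_2 (a joint): how far that plunger is pressed in, m: 0 fully out (as at the start), 0.030 fully home. A sound plunger slides all the way under a steady 3 to 4 N and stays where it is left. A sticking one meets resistance that rises from 3 N by 1 N for every mm, right from the top (about 11 N at 8 mm), and springs back out to within 3 mm when let go; it is not to be pressed further than half its stroke (15 mm)
- carrier: wooden carrier block 100 (x) x 200 (y) x 92 mm high, fixed, with two square pockets 66 mm wide and 86 mm deep, at y = -50 mm and +50 mm; origin at the centre of its underside. A dispenser in a pocket stands on the pocket's floor, 6 mm above the table, with its aluminium rim 4 mm above the block, so only its plunger knob can be gripped there; its underside must be lifted clear of the 92 mm high block
- pad: black rubber pressing pad, flat square 130 x 130 x 8 mm thick, fixed; origin at the centre of its underside
- tray: shallow square steel tray for sound dispensers, 150 x 150 mm, 14 mm high, walls and floor 4 mm thick, fixed; origin at the centre of its underside
- reject_box: open cardboard box for rejects, 150 x 150 mm, 60 mm high, walls and floor 5 mm thick, fixed; origin at the centre of its underside. It and the tray and the pad change places from start to start
- chair_leg: bystander: short turned dark wooden chair leg 180 mm long lying on the table along its own x axis, 36 mm high; origin under its middle
- wax_tin: bystander: round tin 72 mm in diameter, 60 mm high; origin at the centre of its underside
- jar: bystander: round jar 60 mm in diameter, 85 mm high; origin at the centre of its underside
- brush: bystander: brush lying on the table along its own x axis
- hammer: bystander: hammer lying on the table along its own x axis
- tape: bystander: roll of paper tape 90 mm in diameter lying flat, 25 mm high

How it is judged:
By the outcome, as a careful person would: the job done as asked, in the order asked, and still so for the second after the job is handed in, with the robot touching nothing.
It also fails if it takes over 72 s, if anything falls off the work surface, if the arm or the gripper's body presses on something with over 40 N, if the wrist force passes 120 N, or if a joint passes its speed limit or range.

ROBOT

A 6-joint arm with a two-finger parallel gripper is mounted at the origin on the work surface. World frame = base frame: x ahead of the robot, y to its left, z up, the work surface at z = 0. Lengths are in m, angles in rad, forces in N, time in s.
With the tool pointing down it reaches from about 0.425 to 0.95 m from the base axis. Payload 3.5 kg.
Tool frame: the origin (TCP) lies midway between the tips of the shut fingers; the grasp point (between the pads) lies 19 mm behind it; z points along the fingers, y is the line along which they close (so a half turn about z gives the same grasp; the last joint's range is limited). The gripper opens to 85 mm and grips with 20 to 120 N. Pads are 22 mm wide; open, the fingers measure 114 mm over their backs; the gripper's body (76 mm by 85 mm) begins 54 mm behind the grasp point. The pads swing forward as they close: fully open they stand 13 mm farther back than shut.
Start: joints at [-1.386, 0.286, 1.577, -0, 1.279, -0.15], TCP at [0.222, -0.637, 0.231] pointing down, gripper open.
Joint ranges: [-2.77, 2.77], [-0.9, 2.22], [0.21, 2.48], [-1.53, 4.67], [0.24, 2.81], [-2.84, 2.84]. Speed limits (rad/s): [2.79, 2.79, 3.14, 3.14, 3.14, 3.14].

INTERFACE

Orientations are given as a unit quaternion [x, y, z, w].
In Python, from plant import ctrl, cams, order gives the robot as it stands.
- The arm moves only by the tool move_arm, never from a script. Its argument "plan" is one flat list of numbers, 7 for each row, row after row: the shift along the world's x, y, z in mm, then the turn, a rotation vector about the world's x, y, z in degrees, then the finger opening in mm, from 0 to 85.4. A call has 1 to 12 rows; each row shifts and turns the commanded pose from where the row before left it; what a row does not reach is not made up. A row lasts 1/10 s, in which the tool goes at most 50 mm and 8.59 degrees, less where a joint would pass 70% of its speed; a pose out of reach is approached as far as the arm can. A call is refused whole if a number of a shift passes 50 or a number of a turn 8.59, either way. A call with a gripper value outside its range is refused whole. The fingers move at their own pace and stop on an object; "newtons" is the grip in N (left out, the last holds). Time passes only in rows, so rows that do not move let the fingers close. It gives the time, the measured TCP pose, the force, the opening and the grip force at its end, in the units of the state.
- ctrl.get_state(): the state, without advancing time (a new reading comes with each control period).
- cams.read_camera(name): name is "scene" or "side" or "wrist"; returns a dict with "color" (400x640x3 uint8, red, green, blue), "fov_y" (degrees; the focal length in pixels is half the picture's height over the tangent of half this angle, whatever the lens; pixels are square), "cx", "cy" (the principal point, pixels), "k1" (the pictures are not rectified: a ray, as slopes to the right and down, at radius r is drawn at 1 + k1 r^2 times it, then the intrinsics apply), "origin" and "orientation" of the camera in the world; the wrist camera has in their place "T_tool_cam" (4x4, takes a point from camera to tool coordinates, whose origin is the TCP and whose axes are the flange's). Camera axes: x right, y up, looking along -z (the intrinsics and any distortion apply to the point x, -y, -z); pixel columns grow to the right and rows downward; lengths in m; the calibration is good to about 2 mm. A picture is of the moment at which its call begins: read the wrist's pose just before it. There is no depth.
- order.sign_off(): hands the job in; it is judged then, once.
The state is a dict: "time": time; "qpos": joint angles; "dq": joint speeds; "joint_efforts": joint torques, N m; "eef_pos": TCP position; "tcp_rot": TCP orientation; "contact_force": force on the tool from outside, world axes, zero at the start; "wrist_torque": the same for the moment, N m; "opening": opening from 0.0 (shut) to 1.0 (fully open); "finger_force": force on a finger pad.
Only numpy, scipy, OpenCV 4.12 (cv2) and the standard library are available. Lean on these libraries where they do the work, as an engineer would, in place of code of your own. Each camera call takes 0.05 s, during which the arm holds its last target. There are 200 camera calls.

## Working session

There is one attempt and no reset: what is moved stays moved. The work goes in short steps, Python scripts to look and compute and a tool call to move; the robot and the scene stay as the last step left them, time stands still between calls to the robot, and variables do not carry over. Pictures are saved under pics/ and viewed, at most 13 in all, crops included, and the job is handed in when it is done.

Besides the shell and the picture viewer there is one more tool, called after "Request:" as a command line: name --argument value ..., lists and objects as JSON in quotes. move_arm: Moves the arm, as the interface text tells. Its arguments: {"type":"object","properties":{"plan":{"type":"array","items":{"type":"number"}},"newtons":{"type":"number"}},"required":["plan"]}

```bash
mkdir -p pics; cat > h.py <<'E'
import numpy as np, cv2
from scipy.spatial.transform import Rotation as R
from plant import ctrl, cams, order
def grab(name):
    s=ctrl.get_state(); c=cams.read_camera(name)
    c['img']=np.ascontiguousarray(c['color'][:,:,::-1])
    if 'T_tool_cam' in c:
        T=np.eye(4);T[:3,:3]=R.from_quat(s['tcp_rot']).as_matrix();T[:3,3]=s['eef_pos']
        M=T@np.array(c['T_tool_cam'])
    else:
        M=np.eye(4);o=np.array(c['orientation']);M[:3,:3]=R.from_quat(o).as_matrix() if o.size==4 else o;M[:3,3]=c['origin']
    c['M']=M;f=200/np.tan(np.radians(c['fov_y'])/2)
    c['K']=np.array([[f,0,c['cx']],[0,f,c['cy']],[0,0,1.]]);c['D']=np.array([c['k1'],0,0,0.])
    return c
def ray(c,uv):
    p=cv2.undistortPoints(np.array(uv,float).reshape(-1,1,2),c['K'],c['D']).reshape(-1,2)
    d=np.c_[p[:,0],-p[:,1],-np.ones(len(p))]@c['M'][:3,:3].T
    return c['M'][:3,3],d
def onz(c,uv,z):
    o,d=ray(c,uv); return o+d*((z-o[2])/d[:,2])[:,None]
def proj(c,P):
    q=(np.atleast_2d(P)-c['M'][:3,3])@c['M'][:3,:3]; q=q*[1,-1,-1]
    return cv2.projectPoints(q,np.zeros(3),np.zeros(3),c['K'],c['D'])[0].reshape(-1,2)
E
python3 - <<'E'
from h import *
ss=ctrl.get_state();print({k:np.round(v,3) for k,v in ss.items()})
for n in('scene','side','wrist'):
    c=grab(n);cv2.imwrite(f'pics/{n}0.png',c['img']);print(n,c['fov_y'],c['k1'],np.round(c['M'],3).tolist())
E
```

```text
{'time': np.float64(0.0), 'qpos': array([-1.386,  0.287,  1.578, -0.   ,  1.279, -0.15 ]), 'dq': array([ 0.002, -0.001, -0.001, -0.003, -0.   , -0.001]), 'joint_efforts': array([ 0.0000e+00, -4.0598e+01, -2.9263e+01, -0.0000e+00,  6.0000e-03,
       -0.0000e+00]), 'eef_pos': array([ 0.222, -0.637,  0.23 ]), 'tcp_rot': array([ 0.986,  0.167, -0.   , -0.001]), 'contact_force': array([-1.002,  0.711,  0.017]), 'wrist_torque': array([ 0.009, -0.009, -0.025]), 'finger_force': np.float64(0.0), 'opening': np.float64(0.995)}
scene 44.63841243009153 -0.06399036529786496 [[-0.378, -0.748, 0.546, 1.421], [0.926, -0.31, 0.216, 0.328], [0.008, 0.587, 0.809, 1.358], [0.0, 0.0, 0.0, 1.0]]
side 45.93899564996041 -0.13926219804855958 [[0.821, 0.426, -0.382, -0.107], [-0.571, 0.626, -0.531, -0.924], [0.013, 0.654, 0.757, 1.425], [0.0, 0.0, 0.0, 1.0]]
wrist 68.54267392990602 -0.04590805386917405 [[0.329, 0.898, 0.291, 0.296], [-0.944, 0.314, 0.099, -0.611], [-0.002, -0.308, 0.952, 0.372], [0.0, 0.0, 0.0, 1.0]]
```

View pics/scene0.png

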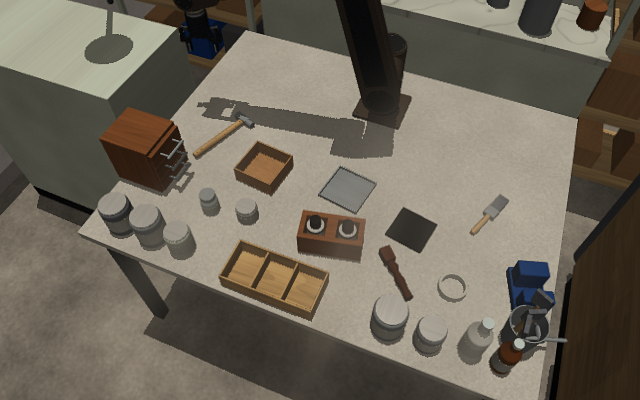

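View pics/side0.png

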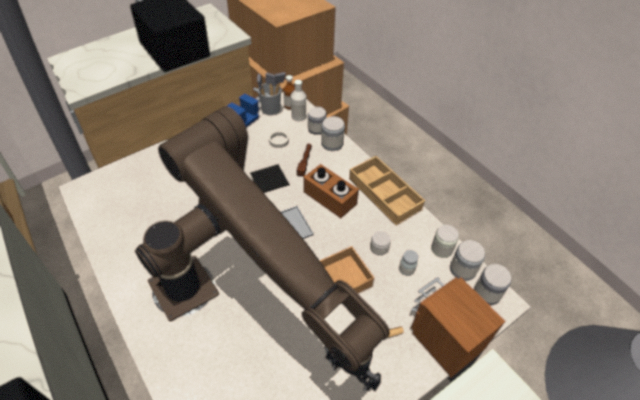

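The scene view shows the carrier at about (332,234) with knobs at about (315,223) and (348,228). The tray is at (348,189), the pad at (411,229) and the reject box at (264,166). The side view shows the same things, with its knobs at about (321,174) and (341,187). Next I'll get positions from colour masks.

```bash
python3 - <<'E'
from h import *
def blob(m,seed,rad=40):
    n,l,s,ce=cv2.connectedComponentsWithStats(m.astype(np.uint8))
    best=min((i for i in range(1,n) if s[i,4]>25),key=lambda i:np.hypot(*(ce[i]-seed)))
    return (l==best).astype(np.uint8)
def quad(b):
    cs=max(cv2.findContours(b,cv2.RETR_EXTERNAL,cv2.CHAIN_APPROX_NONE)[0],key=cv2.contourArea)
    h=cv2.convexHull(cs);e=1
    while len(q:=cv2.approxPolyDP(h,e,True))>4:e+=.5
    return q.reshape(-1,2).astype(float)
seeds={'scene':dict(k=[(315,222),(348,227)],tray=(348,189),pad=(411,229)),'side':dict(k=[(321,174),(341,187)],tray=(298,223),pad=(268,178))}
for n,S in seeds.items():
    c=grab(n);g=c['img'].astype(int);hsv=cv2.cvtColor(c['img'],cv2.COLOR_BGR2HSV);v=hsv[...,2]
    for s in S['k']:
        b=blob(v<50,s);y,x=np.nonzero(b);print(n,'knob',b.sum(),x.min(),x.max(),y.min(),y.max(), end=' ')
        print(np.round(onz(c,[(x.mean(),y.mean())],.118),4))
    for nm,m,z in(('pad',v<60,.008),('tray',None,.014)):
        if m is None:
            sd=S[nm];print('traycol',g[sd[1],sd[0]],'table',g[sd[1],sd[0]-45]);m=np.abs(g-g[sd[1],sd[0]]).max(2)<25
        b=blob(m,S[nm]);q=quad(b);P=onz(c,q,z)
        print(n,nm,b.sum(),q.tolist(),np.round(P[:,:2],3).tolist(),'c',np.round(P.mean(0),3),'sides',np.round(np.linalg.norm(P-np.roll(P,1,0),axis=1),3))
    if n=='scene':
        m=(hsv[...,1]>100)&(v>40)&(hsv[...,0]<25)
        for nm,sd,z in(('box',(264,166),.06),('carrier',(332,235),.092)):
            b=blob(cv2.morphologyEx(m.astype(np.uint8),cv2.MORPH_CLOSE,np.ones((3,3))),sd);q=cv2.convexHull(np.argwhere(b)[:,::-1].astype(np.int32))
            print(nm,b.sum(),cv2.approxPolyDP(q,2.5,True).reshape(-1,2).tolist())
            P=onz(c,cv2.approxPolyDP(q,2.5,True).reshape(-1,2),z);print(np.round(P[:,:2],3).tolist())
im=cv2.resize(grab('scene')['img'][120:280,210:450],(800,533),interpolation=cv2.INTER_CUBIC);cv2.imwrite('pics/crop.png',im)
E
```

```text
scene knob 131 310 320 215 228 [[ 0.6796 -0.0027  0.118 ]]
scene knob 131 310 320 215 228 [[ 0.6796 -0.0027  0.118 ]]
scene pad 1264 [[403.0, 208.0], [435.0, 224.0], [419.0, 252.0], [385.0, 234.0]] [[0.45, 0.222], [0.471, 0.34], [0.594, 0.32], [0.571, 0.198]] c [0.522 0.27  0.008] sides [0.124 0.119 0.125 0.124]
traycol [121 128 128] table [139 155 164]
scene tray 1382 [[340.0, 165.0], [376.0, 182.0], [357.0, 212.0], [318.0, 193.0]] [[0.36, -0.042], [0.384, 0.103], [0.529, 0.085], [0.506, -0.066]] c [0.445 0.02  0.014] sides [0.148 0.146 0.146 0.153]
box 1936 [[292, 156], [292, 166], [271, 194], [236, 176], [234, 167], [257, 141]]
[[0.423, -0.2], [0.464, -0.181], [0.6, -0.195], [0.578, -0.339], [0.545, -0.364], [0.406, -0.346]]
carrier 1420 [[364, 219], [361, 245], [323, 254], [298, 250], [297, 233], [303, 210]]
[[0.597, 0.128], [0.689, 0.151], [0.761, 0.058], [0.777, -0.016], [0.724, -0.044], [0.639, -0.061]]
side knob 47 318 324 169 176 [[0.6494 0.0882 0.118 ]]
side knob 51 338 344 181 190 [[ 0.6704 -0.0092  0.118 ]]
side pad 588 [[277.0, 166.0], [287.0, 184.0], [262.0, 191.0], [252.0, 173.0]] [[0.58, 0.309], [0.56, 0.198], [0.456, 0.222], [0.472, 0.332]] c [0.517 0.265 0.008] sides [0.11  0.113 0.107 0.111]
traycol [166 169 169] table [ 76  87 104]
side tray 448 [[313.0, 235.0], [302.0, 236.0], [281.0, 211.0], [296.0, 205.0]] [[0.498, -0.077], [0.461, -0.058], [0.461, 0.087], [0.526, 0.08]] c [0.486 0.008 0.014] sides [0.159 0.041 0.145 0.065]
```

View pics/crop.png

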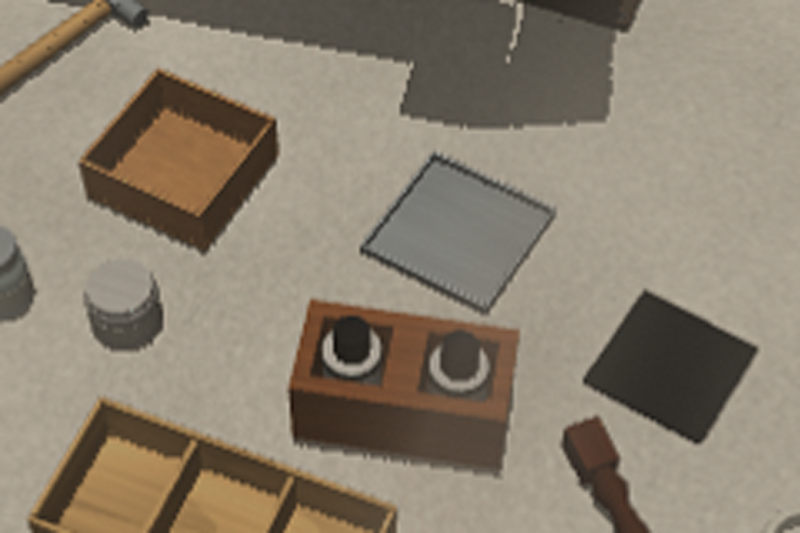

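Request:
move_arm --plan '[20, 38, 10, 0, 0, 0, 0, 24, 38, 10, 0, 0, 0, 0, 26, 38, 10, 0, 0, -1, 0, 26, 38, 10, 0, 0, -1, 0, 26, 38, 10, 0, 0, -1, 0, 26, 38, 10, 0, 0, -1, 0, 26, 38, 10, 0, 0, -1, 0, 26, 38, 10, 0, 0, -1, 0, 26, 38, 10, 0, 0, -1, 0, 26, 38, 10, 0, 0, 0, 0, 26, 38, 0, 0, 0, 0, 0, 26, 38, 0, 0, 0, 0, 0]'

```text
time: 1.5
eef_pos: [0.5267, -0.1798, 0.3322]
tcp_rot: [0.994, 0.106, 0.001, 0.001]
contact_force: [-0.1, -0.5, 0.3]
opening: 0.002
finger_force: 0.0
```

Request:
move_arm --plan '[26, 38, 0, 0, 0, 0, 0, 28, 38, 0, 0, 0, 0, 0, 28, 38, 0, 0, 0, 0, 0, 28, 38, 0, 0, 0, 0, 0, 28, 38, 0, 0, 0, 0, 0, 28, 38, 0, 0, 0, 0, 0, 0, 0, 0, 0, 0, 0, 0, 0, 0, 0, 0, 0, 0, 0, 0, 0, 0, 0, 0, 0, 0]'

```text
time: 2.4
eef_pos: [0.6915, 0.0458, 0.3313]
tcp_rot: [0.994, 0.106, -0.0, 0.0]
contact_force: [-1.1, -0.3, -0.5]
opening: -0.004
finger_force: 0.0
```

```bash
python3 - <<'E'
from h import *
c=grab('scene')
for nm,q,z in(('box',[(258,141),(293.1,156.6),(270.9,185.4),(234.6,168.9)],.06),('carrier',[(303.6,210),(365.7,219),(362.1,245.7),(297.9,237)],.092)):
    P=onz(c,q,z);print(nm,np.round(P[:,:2],3).tolist(),np.round(P.mean(0),3),np.round(np.linalg.norm(P-np.roll(P,1,0),axis=1),3))
w=grab('wrist');cv2.imwrite('pics/w1.png',w['img']);print(np.round(w['M'],3).tolist(),ctrl.get_state()['contact_force'])
E
```

```text
box [[0.405, -0.342], [0.424, -0.195], [0.568, -0.211], [0.552, -0.358]] [ 0.487 -0.277  0.06 ] [0.148 0.149 0.145 0.148]
carrier [[0.638, -0.059], [0.595, 0.133], [0.69, 0.155], [0.735, -0.035]] [0.665 0.048 0.092] [0.101 0.197 0.097 0.196]
[[0.211, 0.93, 0.301, 0.768], [-0.978, 0.2, 0.065, 0.063], [0.0, -0.308, 0.951, 0.474], [0.0, 0.0, 0.0, 1.0]] [-0.57141004 -0.71952049  0.5977482 ]
```

View pics/w1.png

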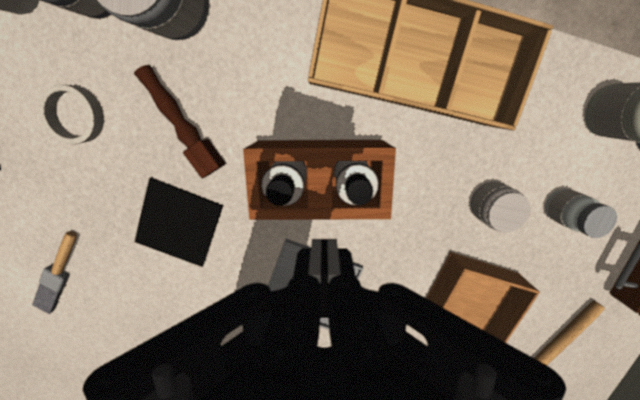

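The wrist view shows the carrier square in the image, with knobs at about (282,188) and (358,186) and bright rims around them. The pad is at (180,222) and the box at (485,300). I'll refine the dispenser axes from the rims and the knob tops.

```bash
cat >> h.py <<'E'
def circ(P):
    A=np.c_[2*P,np.ones(len(P))];s=np.linalg.lstsq(A,(P**2).sum(1),rcond=None)[0];return s[:2],np.sqrt(s[2]+s[:2]@s[:2])
E
python3 - <<'E'
from h import *
w=grab('wrist');hsv=cv2.cvtColor(w['img'],cv2.COLOR_BGR2HSV);v=hsv[...,2]
for (u,t) in((282,186),(358,186)):
    m=np.zeros(v.shape,np.uint8);cv2.circle(m,(u,t),29,1,-1)
    b=((v>110)&(hsv[...,1]<60)&(m>0)).astype(np.uint8)
    cs=max(cv2.findContours(b,cv2.RETR_EXTERNAL,cv2.CHAIN_APPROX_NONE)[0],key=cv2.contourArea).reshape(-1,2)
    h=cv2.convexHull(cs).reshape(-1,2)
    P=onz(w,h,.096)[:,:2];print('rim minEnc',[np.round(x,4) for x in cv2.minEnclosingCircle(P.astype(np.float32))],'fit',circ(P))
    k=((v<38)&(m>0)).astype(np.uint8);n,l,s,ce=cv2.connectedComponentsWithStats(k);i=1+np.argmax(s[1:,4])
    print('knob',s[i],ce[i],onz(w,[ce[i]],.12).round(4))
    Q=np.array([u,t]);print('expected knob disc', proj(w,[[.654,.097,.1275],[.676,-.001,.1275]]).round(1).tolist())
    print(v[t-26:t+27:4,u-28:u+29:4])
cv2.imwrite('pics/w1c.png',cv2.resize(w['img'][140:230,235:405],(800,424),interpolation=cv2.INTER_CUBIC))
E
```

```text
rim minEnc [array([0.6623, 0.0911]), np.float64(0.0246)] fit (array([0.65708473, 0.09287022]), np.float64(0.02330165293462217))
knob [266 175  28  31 650] [279.59076923 190.16307692] [[0.6525 0.0948 0.12  ]]
expected knob disc [[277.1, 190.4], [358.6, 189.7]]
[[150 127  65  61  61  92 125 124 127 129  99  67  61  88  73]
 [137  37  38  34  66  55  45  45  37  60  64  68  62 106  72]
 [139  46  38  34  75 197 212 214 215 176  43  57  65  78 128]
 [143  37  38  72 173 217 195 153 202 215 212  69  60  79 152]
 [147  41  35 101 188  84  12  13   8 113 215 204  43  83 153]
 [126  49  72 103  73  10  17  18  14  12 183 213  90  82 156]
 [110  53  85  93  28  28  36  31  34  11 125 214 164  82 144]
 [ 79  51  74  55  29  27  35  34  38  29  63 106 139  74 147]
 [ 68  59  54  31   9   5   0  33  28  24  78  98  60  50  64]
 [ 67  52  41  32   3   7  16   8   7  14  96  89  43  45  67]
 [ 70  67  40  46  15  15   7   8   9  72  96  49  42  51  67]
 [ 66  62  42  47  50  19   5  21  66  68  53  48  49  50  74]
 [ 68  65  54  54  53  52  53  53  55  54  60  55  56  58  62]
 [156  89  72  66  73
[... 493 characters left out ...]
4 147]
 [121  56  49  93 177 204 125 139 200 213 215  79  35 115 146]
 [ 95  65  56 105 177  41   1  13   5 164 218 207  31 134 149]
 [ 74 141  90 101  55  11  14  29  33  13 204 215  59 135 145]
 [ 69 139  97 139  22  32  41  41  35  31  71 219  82 121 135]
 [ 63  62  94 205  19  34  33  34  30  31  30 209  65 137 140]
 [ 64  45  90 215  81  34  38  42  34  34  29 197  38 137 141]
 [ 68  44  61 215 163  28  30  33  30  28  23  86  38 143 147]
 [ 67  47  47  76 214  83  31  31  25  23  40  41  38 147 140]
 [ 75  47  44  44  43 107  87  36  36  47  46  50  45 139 147]
 [ 65  90 100 116 108 114 114 113 121 111 120 116 111 153 147]
 [ 86 150 150 152 149 152 153 155 157 158 155 153 151 152 144]]
```

View pics/w1c.png

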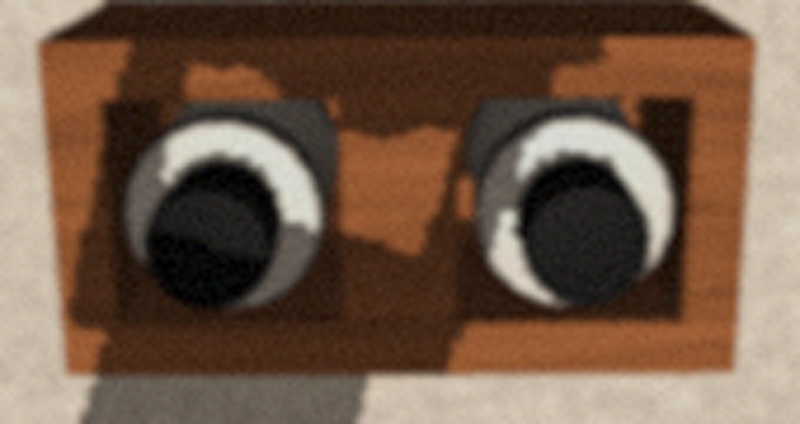

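The crop shows both rims fully: left centre at about (224,214) in the crop, right at (577,212). The knob-top discs are centred at about (210,245) and (584,243). I'll cast both sets of points.

```bash
python3 - <<'E'
from h import *
w=grab('wrist');s=800/170
f=lambda L:[((x+.5)/s-.5+235,(y+.5)/s-.5+140) for x,y in L]
R1=onz(w,f([(224,214),(577,212)]),.096);K=onz(w,f([(210,245),(584,243)]),.1275)
print(R1.round(4),K.round(4),np.linalg.norm(R1[0]-R1[1]))
E=onz(w,f([(124,214),(324,214)]),.096);print(np.linalg.norm(E[0]-E[1]))
print(onz(w,f([(42,42),(752,42),(733,368),(68,372)]),.092).round(4))
s=ctrl.get_state();print(s['eef_pos'],s['time'])
E
```

```text
[[ 0.6524  0.0947  0.096 ]
 [ 0.6741 -0.0033  0.096 ]] [[ 0.6529  0.0942  0.1275]
 [ 0.6741 -0.0016  0.1275]] 0.10030323263641185
0.05696149797212147
[[ 0.6895  0.1528  0.092 ]
 [ 0.7307 -0.0395  0.092 ]
 [ 0.636  -0.0613  0.092 ]
 [ 0.5931  0.1325  0.092 ]]
[0.69147273 0.04526155 0.33194381] 2.6
```

Request:
move_arm --plan '[-10, 12, -40, 0, 0, 0, 0, -10, 12, -40, 0, 0, 0, 0, -10, 12, -40, 0, 0, 0, 0, -9, 13, -40, 0, 0, 0, 0, 0, 0, -25, 0, 0, 0, 0, 0, 0, -12, 0, 0, 0, 0, 0, 0, 0, 0, 0, 0, 0]'

```text
time: 3.3
eef_pos: [0.6518, 0.0948, 0.1327]
tcp_rot: [0.994, 0.106, -0.002, -0.0]
contact_force: [0.5, 0.4, 0.0]
opening: 0.002
finger_force: 0.0
```

Request:
move_arm --plan '[0, 0, -4, 0, 0, 0, 0, 0, 0, -2, 0, 0, 0, 0, 0, 0, -2, 0, 0, 0, 0, 0, 0, 0, 0, 0, 0, 0]'

```text
time: 3.7
eef_pos: [0.6536, 0.0953, 0.1275]
tcp_rot: [0.994, 0.106, 0.001, 0.0]
contact_force: [0.1, -1.0, 1.5]
opening: 0.002
finger_force: 0.8
```

Request:
move_arm --plan '[0, 0, -1, 0, 0, 0, 0, 0, 0, -1, 0, 0, 0, 0, 0, 0, -1, 0, 0, 0, 0, 0, 0, 0, 0, 0, 0, 0]'

```text
time: 4.1
eef_pos: [0.6533, 0.0954, 0.1237]
tcp_rot: [0.994, 0.106, 0.001, 0.0]
contact_force: [1.8, 0.3, 2.0]
opening: 0.001
finger_force: 1.3
```

Request:
move_arm --plan '[0, 0, -1, 0, 0, 0, 0, 0, 0, -1, 0, 0, 0, 0, 0, 0, 0, 0, 0, 0, 0]'

```text
time: 4.4
eef_pos: [0.6529, 0.0956, 0.1212]
tcp_rot: [0.994, 0.106, 0.0, -0.0]
contact_force: [2.1, 0.4, 2.0]
opening: -0.001
finger_force: 1.2
```

A at 6 mm reads a flat 2 N, so it is sound. I'll check B lightly.

Request:
move_arm --plan '[0, 0, 20, 0, 0, 0, 0, 7, -32, 5, 0, 0, 0, 0, 7, -33, 0, 0, 0, 0, 0, 7, -32, 0, 0, 0, 0, 0, 0, 0, -8, 0, 0, 0, 0, 0, 0, -8, 0, 0, 0, 0, 0, 0, -2, 0, 0, 0, 0, 0, 0, 0, 0, 0, 0, 0]'

```text
time: 5.2
eef_pos: [0.6729, -0.0002, 0.1271]
tcp_rot: [0.994, 0.107, -0.001, -0.001]
contact_force: [-0.2, 0.6, -0.3]
opening: 0.001
finger_force: 0.0
```

Request:
move_arm --plan '[0, 0, -1, 0, 0, 0, 0, 0, 0, -1, 0, 0, 0, 0, 0, 0, -1, 0, 0, 0, 0, 0, 0, 0, 0, 0, 0, 0]'

```text
time: 5.6
eef_pos: [0.674, -0.001, 0.1262]
tcp_rot: [0.994, 0.106, 0.0, -0.0]
contact_force: [-0.9, 0.8, 3.4]
opening: 0.005
finger_force: 1.6
```

Request:
move_arm --plan '[0, 0, -1, 0, 0, 0, 0, 0, 0, -1, 0, 0, 0, 0, 0, 0, 0, 0, 0, 0, 0]'

```text
time: 5.9
eef_pos: [0.6742, -0.0013, 0.1243]
tcp_rot: [0.994, 0.106, 0.001, -0.0]
contact_force: [-0.7, 0.6, 5.3]
opening: 0.001
finger_force: 2.6
```

Request:
move_arm --plan '[0, 0, -1, 0, 0, 0, 0, 0, 0, -1, 0, 0, 0, 0, 0, 0, 0, 0, 0, 0, 0]'

```text
time: 6.2
eef_pos: [0.6744, -0.0013, 0.1228]
tcp_rot: [0.994, 0.106, 0.001, -0.0]
contact_force: [-2.4, 1.8, 7.2]
opening: -0.002
finger_force: 3.2
```

B's resistance climbs about 1 N per mm (7.2 N at about 5 mm), so B is the sticking one. I'll lift off, open the fingers and grip its knob.

Request:
move_arm --plan '[0, 0, 25, 0, 0, 0, 58, 0, -1, 5, 0, 0, 0, 58, 0, 0, 0, 0, 0, 0, 58, 0, 0, 0, 0, 0, 0, 58, 0, 0, 0, 0, 0, 0, 58, 0, 0, -20, 0, 0, 0, 58, 0, 0, -20, 0, 0, 0, 58, 0, 0, -10, 0, 0, 0, 58, 0, 0, -4, 0, 0, 0, 58, 0, 0, 0, 0, 0, 0, 58]' --newtons 30

```text
time: 7.2
eef_pos: [0.6734, -0.0025, 0.0965]
tcp_rot: [0.994, 0.106, -0.001, -0.0]
contact_force: [0.7, 0.2, 0.0]
opening: 0.683
finger_force: 0.0
```

Request:
move_arm --plan '[0, 0, 1, 0, 0, 0, 40, 0, 0, 0, 0, 0, 0, 30, 0, 0, 0, 0, 0, 0, 20, 0, 0, 0, 0, 0, 0, 20, 0, 0, 0, 0, 0, 0, 20, 0, 0, 0, 0, 0, 0, 20]' --newtons 40

```text
time: 7.8
eef_pos: [0.6748, -0.0028, 0.1]
tcp_rot: [0.994, 0.106, 0.001, 0.0]
contact_force: [-1.2, -1.3, 5.3]
opening: 0.383
finger_force: 40.3
```

Request:
move_arm --plan '[0, 0, 4, 0, 0, 0, 20, 0, 0, 8, 0, 0, 0, 20, 0, 0, 20, 0, 0, 0, 20, 0, 0, 25, 0, 0, 0, 20, 0, 0, 25, 0, 0, 0, 20, 0, 0, 25, 0, 0, 0, 20, 0, 0, 10, 0, 0, 0, 20, 0, 0, 0, 0, 0, 0, 20]'

```text
time: 8.6
eef_pos: [0.6743, -0.0024, 0.2167]
tcp_rot: [0.994, 0.106, 0.001, 0.0]
contact_force: [-0.1, -1.0, -2.5]
opening: 0.384
finger_force: 40.4
```

```bash
python3 - <<'E'
from h import *
a=grab('scene')['img'][100:300,200:460];b=grab('wrist')['img']
cv2.imwrite('pics/l.png',np.hstack([cv2.resize(a,(416,320)),cv2.resize(b[150:],(384,240))[:240].copy() if 0 else cv2.resize(b,(384,320))]))
E
```

```text
(no output)
```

View pics/l.png

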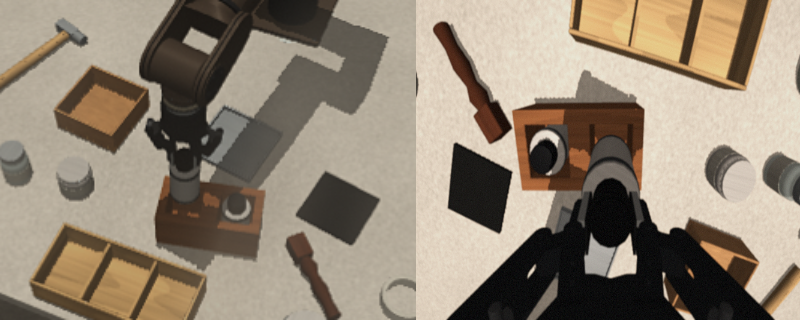

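The dispenser hangs upright in the fingers and clear of the carrier. I'll carry it to the box.

Request:
move_arm --plan '[-10, -15, 5, 0, 0, 0, 20, -20, -29, 0, 0, 0, 0, 20, -23, -34, 0, 0, 0, 0, 20, -23, -34, 0, 0, 0, 0, 20, -23, -34, 0, 0, 0, 0, 20, -23, -34, 0, 0, 0, 0, 20, -23, -34, 0, 0, 0, 0, 20, -22, -32, 0, 0, 0, 0, 20, -20, -29, 0, 0, 0, 0, 20, 0, 0, -10, 0, 0, 0, 20, 0, 0, -20, 0, 0, 0, 20, 0, 0, -20, 0, 0, 0, 20]'

```text
time: 9.9
eef_pos: [0.4858, -0.2773, 0.1687]
tcp_rot: [0.994, 0.106, -0.0, -0.001]
contact_force: [0.4, -0.2, -2.9]
opening: 0.378
finger_force: 40.6
```

Request:
move_arm --plan '[0, 0, -20, 0, 0, 0, 20, 0, 0, -20, 0, 0, 0, 20, 0, 0, -12, 0, 0, 0, 20, 0, 0, -5, 0, 0, 0, 20, 0, 0, 0, 0, 0, 0, 20]'

```text
time: 10.4
eef_pos: [0.4863, -0.2769, 0.1123]
tcp_rot: [0.994, 0.106, -0.001, -0.001]
contact_force: [-1.0, -0.4, -3.2]
opening: 0.381
finger_force: 40.5
```

Request:
move_arm --plan '[0, 0, -3, 0, 0, 0, 20, 0, 0, -3, 0, 0, 0, 20, 0, 0, -2, 0, 0, 0, 20, 0, 0, 0, 0, 0, 0, 20]'

```text
time: 10.8
eef_pos: [0.4868, -0.2775, 0.1054]
tcp_rot: [0.994, 0.106, 0.0, 0.0]
contact_force: [-0.3, -0.7, -3.0]
opening: 0.387
finger_force: 40.5
```

Request:
move_arm --plan '[0, 0, -2, 0, 0, 0, 20, 0, 0, 0, 0, 0, 0, 20]'

```text
time: 11.0
eef_pos: [0.4867, -0.2774, 0.1032]
tcp_rot: [0.994, 0.106, -0.0, -0.0]
contact_force: [0.1, 0.0, -2.6]
opening: 0.381
finger_force: 40.5
```

Request:
move_arm --plan '[0, 0, -1, 0, 0, 0, 20, 0, 0, 0, 0, 0, 0, 20]'

```text
time: 11.2
eef_pos: [0.4868, -0.2775, 0.1022]
tcp_rot: [0.994, 0.106, -0.0, -0.0]
contact_force: [-0.7, 0.5, -2.5]
opening: 0.383
finger_force: 40.5
```

Request:
move_arm --plan '[0, 0, -1, 0, 0, 0, 20, 0, 0, 0, 0, 0, 0, 20]'

```text
time: 11.4
eef_pos: [0.4871, -0.2778, 0.1021]
tcp_rot: [0.994, 0.106, 0.0, 0.0]
contact_force: [-1.0, 0.3, 1.2]
opening: 0.381
finger_force: 40.9
```

Touchdown: the force went from −2.5 to +1.2 N. I'll release gently and rise.

Request:
move_arm --plan '[0, 0, 0, 0, 0, 0, 40, 0, 0, 0, 0, 0, 0, 50, 0, 0, 0, 0, 0, 0, 60, 0, 0, 0, 0, 0, 0, 60, 0, 0, 0, 0, 0, 0, 60, 0, 0, 10, 0, 0, 0, 60, 0, 0, 30, 0, 0, 0, 60, 0, 0, 40, 0, 0, 0, 60, 0, 0, 40, 0, 0, 0, 60, 0, 0, 0, 0, 0, 0, 60]'

```text
time: 12.4
eef_pos: [0.4899, -0.28, 0.2299]
tcp_rot: [0.994, 0.106, 0.005, 0.005]
contact_force: [0.6, -1.0, 0.3]
opening: 0.7
finger_force: 0.0
```

```bash
python3 - <<'E'
from h import *
a=grab('scene')['img'][100:300,200:460];b=grab('wrist')['img']
cv2.imwrite('pics/l2.png',np.hstack([cv2.resize(a,(416,320)),cv2.resize(b,(384,320))]))
E
```

```text
(no output)
```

View pics/l2.png

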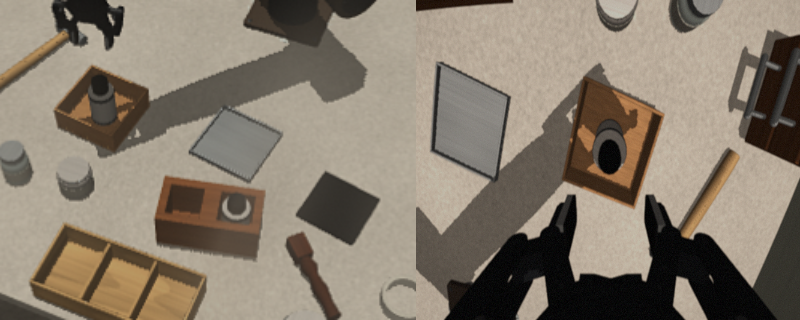

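The sticking dispenser stands upright near the middle of the box with its knob out. Next is the sound one.

Request:
move_arm --plan '[10, 22, 0, 0, 0, 0, 58, 17, 38, 0, 0, 0, 0, 58, 17, 39, 0, 0, 0, 0, 58, 17, 39, 0, 0, 0, 0, 58, 17, 39, 0, 0, 0, 0, 58, 17, 39, 0, 0, 0, 0, 58, 17, 39, 0, 0, 0, 0, 58, 17, 39, 0, 0, 0, 0, 58, 17, 39, 0, 0, 0, 0, 58, 18, 39, 0, 0, 0, 0, 58, 0, 0, 0, 0, 0, 0, 58, 0, 0, 0, 0, 0, 0, 58]'

```text
time: 13.7
eef_pos: [0.6499, 0.0953, 0.219]
tcp_rot: [0.994, 0.107, -0.002, 0.0]
contact_force: [-0.1, -0.6, 0.3]
opening: 0.68
finger_force: 0.0
```

```bash
python3 - <<'E'
from h import *
w=grab('wrist');s=ctrl.get_state();v=cv2.cvtColor(w['img'],cv2.COLOR_BGR2HSV)[...,2]
print(s['eef_pos'],proj(w,[[.6525,.0945,.1215]]))
E
```

```text
[0.64984354 0.09432868 0.21942353] [[326.5705282  194.39570595]]
```

Request:
move_arm --plan '[2, 0, -30, 0, 0, 0, 58, 0, 0, -40, 0, 0, 0, 58, 0, 0, -25, 0, 0, 0, 58, 0, 0, -15, 0, 0, 0, 58, 0, 0, -5, 0, 0, 0, 58, 0, 0, 0, 0, 0, 0, 58]'

```text
time: 14.35
eef_pos: [0.6528, 0.0937, 0.1063]
tcp_rot: [0.994, 0.106, -0.0, 0.0]
contact_force: [-0.7, 0.4, 0.9]
opening: 0.68
finger_force: 0.0
```

Request:
move_arm --plan '[0, 0, -5, 0, 0, 0, 58, 0, 0, -1, 0, 0, 0, 40, 0, 0, 0, 0, 0, 0, 30, 0, 0, 0, 0, 0, 0, 20, 0, 0, 0, 0, 0, 0, 20, 0, 0, 0, 0, 0, 0, 20, 0, 0, 0, 0, 0, 0, 20]'

```text
time: 15.05
eef_pos: [0.6533, 0.0946, 0.1011]
tcp_rot: [0.994, 0.106, 0.001, -0.0]
contact_force: [-0.0, 0.4, 2.5]
opening: 0.377
finger_force: 39.8
```

Request:
move_arm --plan '[0, 0, 4, 0, 0, 0, 20, 0, 0, 8, 0, 0, 0, 20, 0, 0, 20, 0, 0, 0, 20, 0, 0, 25, 0, 0, 0, 20, 0, 0, 25, 0, 0, 0, 20, 0, 0, 25, 0, 0, 0, 20, 0, 0, 12, 0, 0, 0, 20, 0, 0, 0, 0, 0, 0, 20, 0, 0, 0, 0, 0, 0, 20]'

```text
time: 15.95
eef_pos: [0.6521, 0.0945, 0.2179]
tcp_rot: [0.994, 0.106, -0.001, -0.0]
contact_force: [-0.1, 0.4, -3.8]
opening: 0.38
finger_force: 40.0
```

Request:
move_arm --plan '[-12, 15, 5, 0, 0, 0, 20, -20, 26, 0, 0, 0, 0, 20, -24, 31, 0, 0, 0, 0, 20, -24, 31, 0, 0, 0, 0, 20, -24, 31, 0, 0, 0, 0, 20, -18, 24, 0, 0, 0, 0, 20, -11, 15, 0, 0, 0, 0, 20, 0, 0, 0, 0, 0, 0, 20]'

```text
time: 16.75
eef_pos: [0.5166, 0.2698, 0.2226]
tcp_rot: [0.994, 0.108, -0.002, -0.0]
contact_force: [0.0, 0.3, -2.7]
opening: 0.378
finger_force: 40.3
```

```bash
python3 - <<'E'
from h import *
a=grab('scene')['img'][100:300,200:460];w=grab('wrist');b=w['img']
print(proj(w,[[.521,.268,.008]]),proj(grab('scene'),[[.521,.268,.008]]))
cv2.imwrite('pics/l3.png',np.hstack([cv2.resize(a,(416,320)),cv2.resize(b,(384,320))]))
E
```

```text
[[325.56626346 165.17099944]] [[410.01854646 228.82797698]]
```

View pics/l3.png

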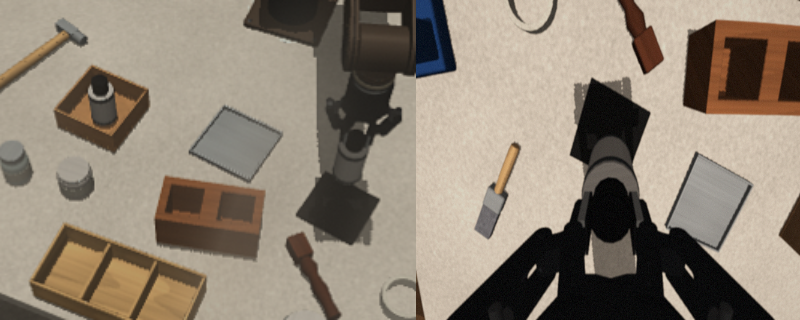

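The held dispenser is over the pad, and the pad's centre matches my estimate. I'll lower it.

Request:
move_arm --plan '[3, -1, -20, 0, 0, 0, 20, 0, 0, -30, 0, 0, 0, 20, 0, 0, -30, 0, 0, 0, 20, 0, 0, -20, 0, 0, 0, 20, 0, 0, -8, 0, 0, 0, 20, 0, 0, 0, 0, 0, 0, 20]'

```text
time: 17.5
eef_pos: [0.5223, 0.2655, 0.1147]
tcp_rot: [0.994, 0.105, -0.002, 0.0]
contact_force: [0.1, -0.5, -3.3]
opening: 0.382
finger_force: 41.0
```

Request:
move_arm --plan '[0, 0, -3, 0, 0, 0, 20, 0, 0, -2, 0, 0, 0, 20, 0, 0, 0, 0, 0, 0, 20]'

```text
time: 17.8
eef_pos: [0.5234, 0.2667, 0.1123]
tcp_rot: [0.994, 0.106, 0.001, -0.0]
contact_force: [0.7, 0.9, -3.2]
opening: 0.383
finger_force: 41.0
```

Request:
move_arm --plan '[0, 0, -2, 0, 0, 0, 20, 0, 0, -1, 0, 0, 0, 20, 0, 0, 0, 0, 0, 0, 20]'

```text
time: 18.1
eef_pos: [0.5236, 0.2668, 0.1097]
tcp_rot: [0.994, 0.106, 0.001, -0.0]
contact_force: [-1.1, 0.3, 1.9]
opening: 0.378
finger_force: 41.6
```

Request:
move_arm --plan '[0, 0, -1, 0, 0, 0, 20, 0, 0, -1, 0, 0, 0, 20, 0, 0, 0, 0, 0, 0, 20]'

```text
time: 18.4
eef_pos: [0.5235, 0.2668, 0.1069]
tcp_rot: [0.994, 0.106, 0.001, -0.0]
contact_force: [-0.2, 0.9, 3.0]
opening: 0.379
finger_force: 41.6
```

Request:
move_arm --plan '[0, 0, -1, 0, 0, 0, 20, 0, 0, -1, 0, 0, 0, 20, 0, 0, 0, 0, 0, 0, 20]'

```text
time: 18.7
eef_pos: [0.5232, 0.2667, 0.1044]
tcp_rot: [0.994, 0.106, 0.001, -0.0]
contact_force: [2.1, 0.8, 2.2]
opening: 0.38
finger_force: 41.7
```

Request:
move_arm --plan '[0, 0, 0, 0, 0, 0, 40, 0, 0, 0, 0, 0, 0, 55, 0, 0, 0, 0, 0, 0, 60, 0, 0, 0, 0, 0, 0, 60, 0, 0, 15, 0, 0, 0, 60, 0, 0, 30, 0, 0, 0, 60, 0, 0, 15, 0, 0, 0, 0, 0, 0, 0, 0, 0, 0, 0, 0, 0, 0, 0, 0, 0, 0, 0, 0, 0, 0, 0, 0, 0]'

```text
time: 19.7
eef_pos: [0.5219, 0.2662, 0.1629]
tcp_rot: [0.994, 0.106, -0.001, 0.0]
contact_force: [-0.5, 0.2, -1.0]
opening: 0.02
finger_force: 0.0
```

Request:
move_arm --plan '[0, 0, 0, 0, 0, 0, 0, 0, 0, 0, 0, 0, 0, 0, 0, 0, -20, 0, 0, 0, 0, 0, 0, -10, 0, 0, 0, 0, 0, 0, 0, 0, 0, 0, 0]'

```text
time: 20.2
eef_pos: [0.5211, 0.266, 0.1316]
tcp_rot: [0.994, 0.106, -0.003, 0.0]
contact_force: [-0.0, -0.1, 0.0]
opening: -0.001
finger_force: 0.0
```

Request:
move_arm --plan '[0, 0, -5, 0, 0, 0, 0, 0, 0, -4, 0, 0, 0, 0, 0, 0, -4, 0, 0, 0, 0, 0, 0, -3, 0, 0, 0, 0, 0, 0, -3, 0, 0, 0, 0, 0, 0, -3, 0, 0, 0, 0, 0, 0, -3, 0, 0, 0, 0, 0, 0, 0, 0, 0, 0, 0]'

```text
time: 21.0
eef_pos: [0.5229, 0.2665, 0.1089]
tcp_rot: [0.994, 0.106, 0.0, -0.0]
contact_force: [0.7, 0.1, 0.5]
opening: -0.001
finger_force: 0.6
```

Request:
move_arm --plan '[0, 0, -2, 0, 0, 0, 0, 0, 0, -2, 0, 0, 0, 0, 0, 0, -1, 0, 0, 0, 0, 0, 0, 0, 0, 0, 0, 0]'

```text
time: 21.4
eef_pos: [0.5229, 0.2665, 0.1041]
tcp_rot: [0.994, 0.106, 0.0, -0.0]
contact_force: [0.9, 0.0, 1.2]
opening: -0.002
finger_force: 0.5
```

Request:
move_arm --plan '[0, 0, -2, 0, 0, 0, 0, 0, 0, -1, 0, 0, 0, 0, 0, 0, -1, 0, 0, 0, 0, 0, 0, 0, 0, 0, 0, 0]'

```text
time: 21.8
eef_pos: [0.5229, 0.2665, 0.1002]
tcp_rot: [0.994, 0.106, 0.0, -0.0]
contact_force: [0.8, -0.0, 1.2]
opening: 0.002
finger_force: 0.8
```

Request:
move_arm --plan '[0, 0, -1, 0, 0, 0, 0, 0, 0, -1, 0, 0, 0, 0, 0, 0, -1, 0, 0, 0, 0, 0, 0, 0, 0, 0, 0, 0]'

```text
time: 22.2
eef_pos: [0.5233, 0.2667, 0.0995]
tcp_rot: [0.994, 0.106, 0.0, 0.0]
contact_force: [-2.7, -0.9, 11.2]
opening: 0.001
finger_force: 5.5
```

The plunger is home at z = 0.0995 (8 mm pad + 90 mm cylinder + 1.5 mm), with a hard stop at 11 N. I'll rise, open and grip the cylinder.

Request:
move_arm --plan '[0, 0, -1, 0, 0, 0, 0, 0, 0, 0, 0, 0, 0, 0, 0, 0, 15, 0, 0, 0, 0, 0, 0, 30, 0, 0, 0, 85, 0, 0, 10, 0, 0, 0, 85, 0, 0, 0, 0, 0, 0, 85, 0, 0, 0, 0, 0, 0, 85, 0, 0, 0, 0, 0, 0, 85, 0, 0, 0, 0, 0, 0, 85, 0, 0, 0, 0, 0, 0, 85]'

```text
time: 23.2
eef_pos: [0.5223, 0.2663, 0.1502]
tcp_rot: [0.994, 0.106, -0.001, 0.0]
contact_force: [-0.5, -1.4, -0.7]
opening: 0.996
finger_force: 0.0
```

```bash
python3 - <<'E'
from h import *
w=grab('wrist');b=w['img'];s=ctrl.get_state();print(s['eef_pos'],s['opening'])
p=proj(w,[[.523,.2667,.098]])[0];print(p)
for a in np.linspace(0,6.28,40):
    q=proj(w,[[.523+.028*np.cos(a),.2667+.028*np.sin(a),.098]])[0];cv2.circle(b,tuple(int(round(x)) for x in q),1,(0,0,255),-1)
cv2.imwrite('pics/l4.png',b)
E
```

```text
[0.52248493 0.26636314 0.15051807] 0.9967647387288003
[324.82811795 216.12119145]
```

View pics/l4.png

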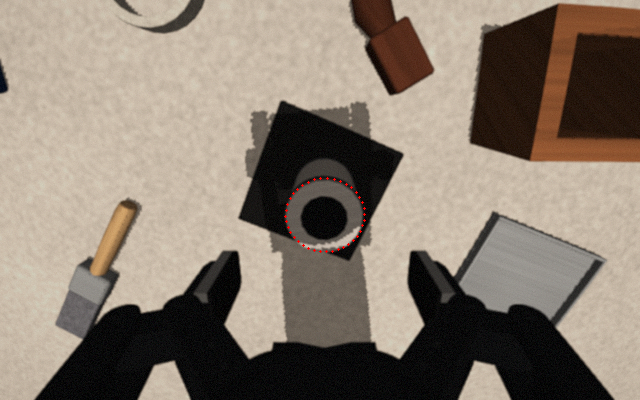

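The drawn 56 mm circle lies on the rim, with the knob flush. I'll descend and grip.

Request:
move_arm --plan '[0, 0, -20, 0, 0, 0, 85, 0, 0, -30, 0, 0, 0, 85, 0, 0, -30, 0, 0, 0, 85, 0, 0, -15, 0, 0, 0, 85, 0, 0, -8, 0, 0, 0, 85, 0, 0, 0, 0, 0, 0, 85]'

```text
time: 23.85
eef_pos: [0.5224, 0.2663, 0.0475]
tcp_rot: [0.994, 0.106, -0.001, 0.0]
contact_force: [1.0, -0.5, 0.5]
opening: 0.996
finger_force: 0.0
```

Request:
move_arm --plan '[0, 0, 0, 0, 0, 0, 65, 0, 0, 0, 0, 0, 0, 55, 0, 0, 0, 0, 0, 0, 45, 0, 0, 0, 0, 0, 0, 45, 0, 0, 0, 0, 0, 0, 45, 0, 0, 0, 0, 0, 0, 45]'

```text
time: 24.45
eef_pos: [0.5243, 0.2669, 0.0503]
tcp_rot: [0.994, 0.106, 0.002, -0.0]
contact_force: [-0.3, -0.6, 6.0]
opening: 0.642
finger_force: 43.1
```

Request:
move_arm --plan '[0, 0, 5, 0, 0, 0, 45, 0, 0, 20, 0, 0, 0, 45, 0, 0, 30, 0, 0, 0, 45, -7, -20, 10, 0, 0, 0, 45, -10, -36, 0, 0, 0, 0, 45, -11, -38, 0, 0, 0, 0, 45, -11, -38, 0, 0, 0, 0, 45, -11, -38, 0, 0, 0, 0, 45, -11, -38, 0, 0, 0, 0, 45, -10, -36, 0, 0, 0, 0, 45, 0, 0, 0, 0, 0, 0, 45, 0, 0, 0, 0, 0, 0, 45]'

```text
time: 25.65
eef_pos: [0.4507, 0.0221, 0.1125]
tcp_rot: [0.994, 0.105, -0.001, -0.001]
contact_force: [0.8, 0.4, -3.6]
opening: 0.647
finger_force: 43.9
```

```bash
python3 - <<'E'
from h import *
b=grab('scene')['img'][100:300,200:460];w=grab('wrist');s=ctrl.get_state();print(s['eef_pos'],s['opening'])
cv2.imwrite('pics/l5.png',np.hstack([cv2.resize(b,(416,320)),cv2.resize(w['img'],(384,320))]))
E
```

```text
[0.4513692  0.0231314  0.11281322] 0.6443531748570073
```

View pics/l5.png

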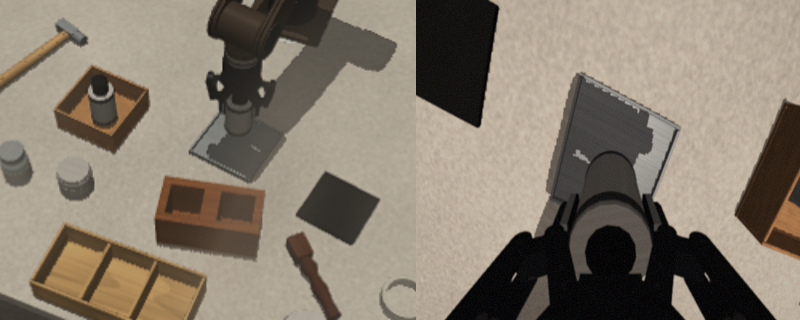

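The sound dispenser hangs over the tray. I'll lower it.

Request:
move_arm --plan '[0, 0, -20, 0, 0, 0, 45, 0, 0, -20, 0, 0, 0, 45, 0, 0, -10, 0, 0, 0, 45, 0, 0, -6, 0, 0, 0, 45, 0, 0, -3, 0, 0, 0, 45, 0, 0, 0, 0, 0, 0, 45]'

```text
time: 26.35
eef_pos: [0.452, 0.0227, 0.0544]
tcp_rot: [0.994, 0.106, 0.0, -0.0]
contact_force: [-0.4, -0.2, -3.6]
opening: 0.645
finger_force: 43.8
```

Request:
move_arm --plan '[0, 0, -2, 0, 0, 0, 45, 0, 0, -2, 0, 0, 0, 45, 0, 0, 0, 0, 0, 0, 45]'

```text
time: 26.65
eef_pos: [0.4519, 0.0224, 0.0504]
tcp_rot: [0.994, 0.106, 0.0, 0.0]
contact_force: [-0.3, -0.9, -2.3]
opening: 0.647
finger_force: 43.8
```

Request:
move_arm --plan '[0, 0, -2, 0, 0, 0, 45, 0, 0, -1, 0, 0, 0, 45, 0, 0, 0, 0, 0, 0, 45]'

```text
time: 26.95
eef_pos: [0.4517, 0.0225, 0.0472]
tcp_rot: [0.994, 0.106, -0.0, -0.0]
contact_force: [0.9, -0.2, -2.5]
opening: 0.643
finger_force: 43.8
```

Request:
move_arm --plan '[0, 0, -1, 0, 0, 0, 45, 0, 0, 0, 0, 0, 0, 45]'

```text
time: 27.15
eef_pos: [0.4519, 0.0225, 0.0463]
tcp_rot: [0.994, 0.106, 0.0, 0.0]
contact_force: [0.9, 0.5, -2.7]
opening: 0.646
finger_force: 43.8
```

Request:
move_arm --plan '[0, 0, -1, 0, 0, 0, 45, 0, 0, 0, 0, 0, 0, 45]'

```text
time: 27.35
eef_pos: [0.452, 0.0225, 0.0463]
tcp_rot: [0.994, 0.106, -0.0, -0.0]
contact_force: [-3.2, 0.8, 5.4]
opening: 0.648
finger_force: 44.5
```

Request:
move_arm --plan '[0, 0, -1, 0, 0, 0, 45, 0, 0, 0, 0, 0, 0, 45]'

```text
time: 27.55
eef_pos: [0.4521, 0.0225, 0.0463]
tcp_rot: [0.994, 0.106, -0.001, -0.0]
contact_force: [-6.6, 1.0, 11.6]
opening: 0.647
finger_force: 45.2
```

Seated at z = 0.046. I'll ease off the press, release and retreat.

Request:
move_arm --plan '[0, 0, 1, 0, 0, 0, 45, 0, 0, 0, 0, 0, 0, 58, 0, 0, 0, 0, 0, 0, 70, 0, 0, 0, 0, 0, 0, 85, 0, 0, 0, 0, 0, 0, 85, 0, 0, 0, 0, 0, 0, 85, 0, 0, 15, 0, 0, 0, 85, 0, 0, 30, 0, 0, 0, 85, 0, 0, 40, 0, 0, 0, 85, 0, 0, 40, 0, 0, 0, 85, 0, 0, 30, 0, 0, 0, 85, 0, 0, 0, 0, 0, 0, 85]'

```text
time: 28.75
eef_pos: [0.4549, 0.022, 0.2059]
tcp_rot: [0.994, 0.106, 0.005, 0.001]
contact_force: [-0.0, 0.0, 0.3]
opening: 0.997
finger_force: 0.0
```

```bash
python3 - <<'E'
from h import *
b=grab('scene')['img'][100:300,200:460];w=grab('wrist');s=ctrl.get_state();print(s['eef_pos'],s['opening'])
cv2.imwrite('pics/l6.png',np.hstack([cv2.resize(b,(416,320)),cv2.resize(w['img'],(384,320))]))
E
```

```text
[0.45208136 0.02245411 0.2008368 ] 0.9957847053323661
```

View pics/l6.png

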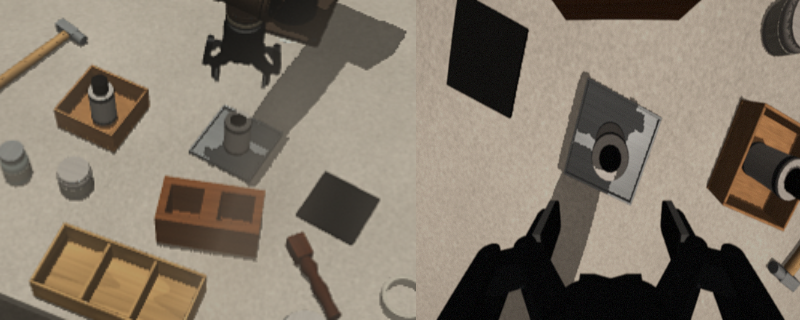

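Both dispensers stand upright where they belong: the sound one flush in the tray, the sticking one in the box with its knob out. The other objects are where they were, so I'm handing the job in.

```bash
python3 -c "
from plant import order
print(order.sign_off())"
```

```text
the job is handed in; nothing more can be done
None
```

The job is done and handed in at about 29 s: the sticking dispenser stands upright in the reject box with its plunger out, and the sound one stands upright in the steel tray with its plunger pressed fully home on the pad.

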